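Tag the bottle carrier and hold it up level

TASK

Take the yellow tag out of the grey stand, hang it by its hole on the peg at the end of the green bottle carrier and let go of it. Then take the carrier by its black bar handle and lift it straight up, level all the way, until it hangs about 10 cm above the worktop with the tag still on its peg and both bottles in their wells. Finish while still holding it there, still and level, without putting it down; leave the blue tag and everything else on the bench undisturbed.

Things in the scene. Friction and masses are not known exactly. Their poses are not given: they have to be found in the camera images.
- carrier: green block 74 (x) x 180 (y) x 30 mm, loose, 0.4 kg; origin at the centre of its underside, z up. Two wells at y = +52 and -52 mm, 43 mm wide, floors 8 mm above the underside. A 14 mm steel stem rises from the centre to a black bar handle. At the +y end an aluminium plate, 34 mm wide, top 76 mm above the underside, carries a steel peg along +y
- handle (a point): centre of the black bar handle, 135 mm above the carrier's underside, over its centre; the bar is 18 mm thick (carrier x), 64 mm long (carrier y) and 22 mm high; pinch it across x from above
- peg_root (a point): point on the peg's axis at the outer face of the aluminium plate: carrier x = 0, y = 95 mm, z = 68 mm; the peg is a round rod 6 mm thick
- peg_tip (a point): point on the peg's axis at its free end (rounded, 3 mm more beyond): carrier x = 0, y = 150 mm, z = 78 mm; the peg rises 10 mm from root to tip, so a tag hung on it slides to the plate
- tag_yellow: yellow plate upright in a slot of the stand, 44 (x) x 8 (y, face normal) x 78 mm high, 40 g, faces alike; origin at the centre of its lower edge, at the start 8 mm above the worktop. Round through hole, 20 mm wide, centre 40 mm above the lower edge; pinch the solid top 28 mm across the thickness from above and pull straight up
- tag_yellow_hole (a point): centre of the hole in the yellow tag, axes as the tag's
- tag_blue: blue plate of the same shape and size, in the other slot of the stand; stays there; origin at the centre of its lower edge
- tag_stand: grey fixed block 150 (x) x 50 (y) x 28 mm; origin at the centre of its underside; two slots 20 mm deep at x = -36 and +36 mm hold the tags upright with 1.5 mm of play, the tags' faces along the stand's x; either tag may be in either slot
- bottle_dark: small dark bottle 40 mm wide, 60 mm high, loose in one of the carrier's wells, either one; origin at the centre of its base
- vial_amber: small amber vial 40 mm wide, 58 mm high, loose in the carrier's other well; origin at the centre of its base
- jar_white: white jar with grey band, 98 mm wide, 104 mm high, bystander; origin under its centre
- spirit_lamp: violet spirit lamp 93 mm wide, 121 mm high, bystander; origin under its centre
- dish_cream_0: stack of cream culture dishes 91 mm wide, 47 mm high, bystander; origin under its centre
- lighter: red lighter 25 x 77 x 12 mm lying flat, bystander; origin under its centre
Things that resemble listed ones, but are neither listed nor needed, are in the scene too. What is shaped like the bottle_dark but purple is not meant.

How it is judged:
On the way:
1. the yellow tag hangs by its hole on the carrier's peg, let go, while the carrier stands on the worktop (y of tag_yellow_hole in the frame of carrier between 0.094 and 0.148 m and x of tag_yellow_hole in the frame of carrier between -0.012 and 0.012 m and z of tag_yellow_hole in the frame of carrier between 0.052 and 0.084 m and contact force between tag_yellow and the fingers below 0.05 N and height (world z) of carrier below 0.01 m and linear speed of tag_yellow below 0.05 m/s), for 0.2 s.
At the end, for the whole second after the job is handed in: Carrier held by the fingers, underside 6-15 cm up, within 18 cm of its start, tilt under 0.10 rad, still (0.03 m/s, 0.2 rad/s); yellow tag hanging on the peg (hole between plate and tip), clear of the fingers; both bottles in their wells; bystanders within 3 cm of their starts (height (world z) of carrier between 0.06 and 0.15 m and angle between carrier's own z axis and vertical below 0.1 rad and linear speed of carrier below 0.03 m/s and angular speed of carrier below 0.2 rad/s and distance of carrier from where it was at the start of the episode below 0.18 m and contact force between carrier and the fingers above 2 N and y of tag_yellow_hole in the frame of carrier between 0.094 and 0.148 m and x of tag_yellow_hole in the frame of carrier between -0.012 and 0.012 m and z of tag_yellow_hole in the frame of carrier between 0.052 and 0.084 m and contact force between tag_yellow and the fingers below 0.05 N and (y of bottle_dark in the frame of carrier between -0.058 and -0.046 m or y of bottle_dark in the frame of carrier between 0.046 and 0.058 m) and x of bottle_dark in the frame of carrier between -0.006 and 0.006 m and z of each of bottle_dark, vial_amber in the frame of carrier below 0.014 m and (y of vial_amber in the frame of carrier between -0.058 and -0.046 m or y of vial_amber in the frame of carrier between 0.046 and 0.058 m) and x of vial_amber in the frame of carrier between -0.006 and 0.006 m and distance of each of tag_blue, jar_white, spirit_lamp, dish_cream_0, lighter from where it was at the start of the episode below 0.03 m); the arm keeps its last pose, push and grip.
It fails at once if the carrier is tilted by more than 0.26 rad (angle between carrier's own z axis and vertical above 0.26 rad).
It fails at once if the blue tag or another bystander is moved by more than 3 cm (distance of any of tag_blue, jar_white, spirit_lamp, dish_cream_0, lighter from where it was at the start of the episode above 0.03 m).
It also fails if it takes over 48 s, if anything falls off the work surface, if the arm or the gripper's body presses on something with over 40 N, if the wrist force passes 120 N, or if a joint passes its speed limit or range.

ROBOT

A 6-joint arm with a two-finger parallel gripper is mounted at the origin on a cart in front of the work surface, level with it; the furniture and walls round the work are solid. World frame = base frame: x ahead of the robot, y to its left, z up, the work surface at z = 0. Lengths are in m, angles in rad, forces in N, time in s.
With the tool pointing down it reaches from about 0.275 to 0.875 m from the base axis. Payload 12.5 kg.
Tool frame: the origin (TCP) lies on the mounting face of the last link; the fingertips stand 173 mm ahead of it and the grasp point (between the pads) lies 155 mm ahead of it; z points along the fingers, y is the direction in which the jaws open and shut (so a half turn about z gives the same grasp; the last joint's range is limited). The gripper opens to 85 mm and grips with 20 to 120 N. Pads are 22 mm wide; open, the fingers measure 114 mm over their backs; the gripper's body (76 mm by 85 mm) begins 54 mm behind the grasp point. The pads swing forward as they close: fully open they stand 13 mm farther back than shut.
Start: joints at [-1.33, 0.351, 1.652, -0, 1.139, -0.085], TCP at [0.176, -0.521, 0.405] pointing down, gripper open.
Joint ranges: [-2.75, 2.75], [-0.79, 2.1], [0.01, 2.65], [-1.57, 4.71], [0.07, 3.14], [-2.87, 2.87]. Speed limits (rad/s): [2.22, 2.22, 2.79, 3.14, 3.14, 3.14].

INTERFACE

Orientations are given as a rotation vector (axis times angle).
In Python, from cell import * gives the robot as it stands.
- The arm moves only by the tool play_rows, never from a script. Its argument "motion" is text: rows parted by semicolons, each of 7 numbers parted by spaces: the turn, a rotation vector about the tool's x, y, z each as a share of 90 degrees, from -1 to 1, then the shift along the tool's x, y, z each as a share of 0.4 m, from -1 to 1, then the closure, from -1 (fully open) to 1 (shut), so that 0 is half open. In form: rx ry rz tx ty tz fingers; .... A call has 1 to 10 rows; each row is the pose to reach, as a shift and turn from the pose measured when the call began, along the tool's axes at that moment; what a row does not reach only later rows make up. A row lasts 1/8 s, in which the tool goes at most 62.5 mm and 10.7 degrees, less where a joint would pass 70% of its speed; a pose out of reach is approached as far as the arm can. A call with a number of a shift or a turn outside -1 to 1 is refused whole. A call with a gripper value outside its range is refused whole. The fingers move at their own pace and stop on an object; the grip force is fixed at half the most. Time passes only in rows, so rows that repeat a pose let the fingers close. It gives the time, the measured TCP pose, the force and the opening at its end, in the units of the state.
- read_state(): the state, without advancing time (a new reading comes with each control period).
- read_camera(name): name is "scene" or "top"; returns a dict with "frame" (400x640x3 uint8, blue, green, red), "depth" (400x640 float32, m along the optical axis (not along the pixel's ray), 0 where there is no reading), "K" (3x3 intrinsics, pixels), "view" (4x4, takes a point from world to camera coordinates). Camera axes: x right, y down, z forward; pixel columns grow to the right and rows downward; lengths in m; the calibration is good to about 2 mm. A picture is of the moment at which its call begins.
- hand_in(): hands the job in, once; it reports no verdict.
The state is a dict: "clock": time; "joints": joint angles; "qvel": joint speeds; "effort": joint torques, N m; "tcp_pos": TCP position; "tcp_rot": TCP orientation; "contact_force": force on the tool from outside, world axes, zero at the start; "torque": the same for the moment, N m; "grip_width": opening from 0.0 (shut) to 1.0 (fully open).
Only numpy, scipy, OpenCV 4.12 (cv2) and the standard library are available. Lean on these libraries where they do the work, as an engineer would, in place of code of your own. Each camera call takes 0.05 s, during which the arm holds its last target.

## Working session

There is one attempt and no reset: what is moved stays moved. The work goes in short steps, Python scripts to look and compute and a tool call to move; the robot and the scene stay as the last step left them, time stands still between calls to the robot, and variables do not carry over. Pictures are saved under pics/ and viewed, and the job is handed in when it is done.

Besides the shell and the picture viewer there is one more tool, called by a JSON object that holds its "op" and its "data", one argument or row to a line. play_rows: Moves the arm, as the interface text tells. Shift numbers are shares of 0.4 m and turn numbers shares of 90 degrees, none past 1 either way. Its arguments: {"type":"object","properties":{"motion":{"type":"string"}},"required":["motion"]}

```bash
ls; mkdir -p pics
cat > h.py <<'E'
from cell import *
import numpy as np, cv2
from scipy.spatial.transform import Rotation as R
def world(c):
    K,V,d=np.array(c["K"]),np.array(c["view"]),c["depth"]
    v,u=np.mgrid[:d.shape[0],:d.shape[1]]
    p=np.stack([(u-K[0,2])/K[0,0]*d,(v-K[1,2])/K[1,1]*d,d],-1)
    W=np.linalg.inv(V)
    return p@W[:3,:3].T+W[:3,3]
E
python3 - <<'E'
from h import *
s=read_state();print(s)
for n in("scene","top"):
    c=read_camera(n);cv2.imwrite(f"pics/{n}0.png",c["frame"]);np.savez(f"{n}0.npz",**c);print(n,c["K"],c["view"])
E
```

```text
pics
{'clock': 0.0, 'joints': array([-1.32963423e+00,  3.51229674e-01,  1.65242434e+00, -2.17981727e-05,
        1.13907843e+00, -8.45853552e-02]), 'qvel': array([ 6.38061971e-04,  1.47116170e-05,  5.39846990e-04,  1.43471298e-03,
        8.57904963e-04, -2.19764155e-03]), 'effort': array([-5.75981849e-04, -5.06109202e+01, -2.91406327e+01, -1.11855925e-04,
        4.50232401e-03, -9.45651749e-06]), 'tcp_pos': array([ 0.17600878, -0.5209414 ,  0.4041618 ]), 'tcp_rot': array([-3.09889278e+00, -5.09253743e-01,  1.70955687e-04]), 'contact_force': array([-0.19375768,  0.36752429, -0.30986541]), 'torque': array([-0.01808271, -0.00019531, -0.00927879]), 'grip_width': 1.0006806709041183}
scene [[412.2702298    0.         318.45699339]
 [  0.         412.2702298  199.19560139]
 [  0.           0.           1.        ]] [[ 0.8582497  -0.51312682 -0.01040746 -0.46589855]
 [-0.40579068 -0.66602592 -0.62589409  0.26748796]
 [ 0.31423141  0.54139666 -0.77983862  1.1590774 ]
 [ 0.          0.          0.          1.        ]]
top [[389.7327965    0.         325.48390553]
 [  0.         389.7327965  204.19260511]
 [  0.           0.           1.        ]] [[-2.60814786e-02 -9.99644713e-01 -5.49591793e-03 -1.26404999e-02]
 [-9.84503506e-01  2.66393777e-02 -1.73329718e-01  5.38824109e-01]
 [ 1.73414544e-01  8.90055140e-04 -9.84848518e-01  1.43057054e+00]
 [ 0.00000000e+00  0.00000000e+00  0.00000000e+00  1.00000000e+00]]
```

View pics/scene0.png

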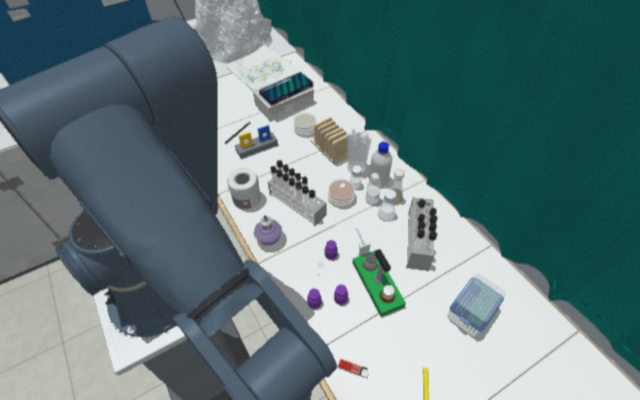

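View pics/top0.png

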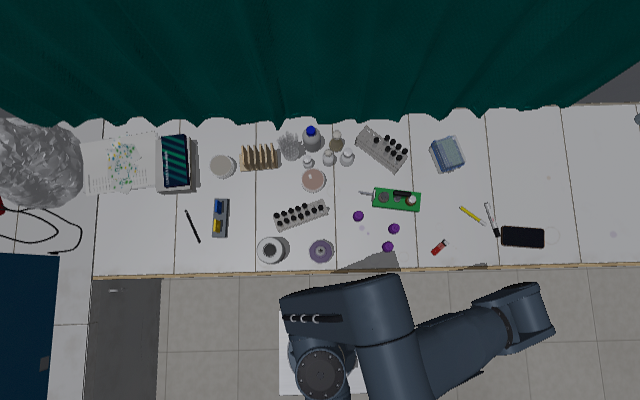

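The scene shows the green carrier at top px (396,199) with its peg pointing left (+y), and the stand at (220,218) with yellow (217,227) and blue (220,208) tags. There is one green carrier and one stand. I'll crop both and measure.

Run:
```python
from h import *
T=dict(np.load("top0.npz"));S=dict(np.load("scene0.npz"))
t=T["frame"];s=S["frame"]
a=cv2.resize(t[175:225,350:430],None,fx=5,fy=5,interpolation=cv2.INTER_CUBIC)
b=cv2.resize(t[190:240,180:260],None,fx=5,fy=5,interpolation=cv2.INTER_CUBIC)
c=cv2.resize(s[220:320,330:430],(400,400)[::1],interpolation=cv2.INTER_CUBIC)
d=cv2.resize(s[105:165,220:300],(400,300),interpolation=cv2.INTER_CUBIC)
cv2.imwrite("pics/crop1.png",np.vstack([np.hstack([a,b])]))
d=np.vstack([d,np.zeros((100,400,3),np.uint8)])
cv2.imwrite("pics/crop2.png",np.hstack([c,d]))
for n,C in(("top",T),("scene",S)):
    W=world(C);hsv=cv2.cvtColor(C["frame"],cv2.COLOR_BGR2HSV)
    h,sa,v=hsv[...,0].astype(int),hsv[...,1],hsv[...,2]
    for nm,m in(("yellow",(h>18)&(h<35)&(sa>130)&(v>80)),("blue",(h>100)&(h<125)&(sa>120)&(v>60)),("green",(h>50)&(h<80)&(sa>120)&(v>60))):
        k,l,st,ce=cv2.connectedComponentsWithStats(m.astype(np.uint8))
        for i in range(1,k):
            if st[i,4]<25: continue
            p=W[(l==i)&(C["depth"]>0)]
            if p[:,0].mean()>1 or p[:,2].mean()<-.1:continue
            print(n,nm,st[i],ce[i].round(1),"med",np.median(p,0).round(3),"zmax",np.percentile(p[:,2],[2,50,98]).round(3))
```

```text
top yellow [460 207  20  15  65] [469.8 213.7] med [ 0.491 -0.582  0.013] zmax [0.006 0.013 0.02 ]
top yellow [213 219   4  13  31] [214.3 225.5] med [0.462 0.381 0.087] zmax [0.073 0.087 0.094]
top blue [306 126  10  10  76] [310.3 130.6] med [0.789 0.021 0.166] zmax [0.148 0.166 0.172]
top blue [431 144  12  27  36] [436.5 157.8] med [ 0.703 -0.454  0.065] zmax [0.058 0.065 0.073]
top blue [215 200   4  14  32] [215.9 205.4] med [0.539 0.378 0.088] zmax [0.065 0.088 0.092]
top green [373 187  48  25 530] [395.9 200.9] med [ 0.54  -0.286  0.03 ] zmax [0.022 0.03  0.038]
scene yellow [240 132  12  16 117] [245.4 139.6] med [0.468 0.378 0.063] zmax [0.029 0.063 0.087]
scene yellow [424 368   4  32 123] [425.4 384.1] med [ 0.496 -0.58   0.012] zmax [0.007 0.012 0.015]
scene blue [   0    0  152   84 5964] [61.7 31.9] med [0.049 0.977 0.3  ] zmax [0.192 0.3   0.412]
scene blue [261  87  16  14  67] [269.6  93.8] med [0.634 0.524 0.098] zmax [0.093 0.098 0.102]
scene blue [258 126  13  15 117] [264.  133.1] med [0.541 0.375 0.063] zmax [0.027 0.063 0.087]
scene blue [379 142  10  12  97] [383.1 147.3] med [0.789 0.014 0.163] zmax [0.145 0.163 0.167]
scene green [ 354  255   51   61 1011] [378.2 287.1] med [ 0.54  -0.319  0.028] zmax [0.015 0.028 0.033]
```

```bash
sleep 0
```

```text
(no output)
```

View pics/crop1.png

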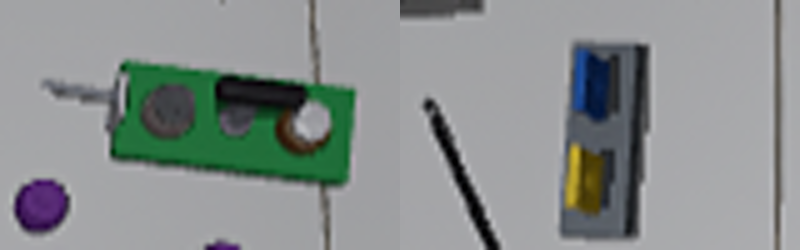

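View pics/crop2.png

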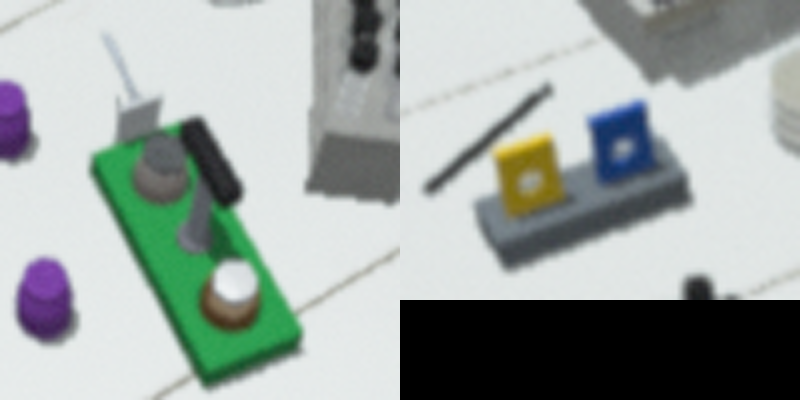

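```bash
cat >> h.py <<'E'
def cast(C,uv,z):
    K,V=np.array(C["K"]),np.array(C["view"]);W=np.linalg.inv(V)
    uv=np.atleast_2d(np.asarray(uv,float))
    d=np.c_[(uv-K[[0,1],2:].T.ravel()[None])/[K[0,0],K[1,1]],np.ones(len(uv))] if 0 else np.c_[(uv[:,0]-K[0,2])/K[0,0],(uv[:,1]-K[1,2])/K[1,1],np.ones(len(uv))]
    d=d@W[:3,:3].T;o=W[:3,3]
    return o+d*((z-o[2])/d[:,2])[:,None]
def hsvm(C):
    x=cv2.cvtColor(C["frame"],cv2.COLOR_BGR2HSV);return x[...,0].astype(int),x[...,1].astype(int),x[...,2].astype(int)
E
python3 - <<'E'
from h import *
T=dict(np.load("top0.npz"));S=dict(np.load("scene0.npz"))
print("cams",[np.linalg.inv(c["view"])[:3,3].round(3) for c in (T,S)])
for n,C in(("top",T),("scene",S)):
    h,s,v=hsvm(C);m=((h>50)&(h<80)&(s>120)&(v>60))
    m[:180]=0
    W=world(C)
    k,l,st,ce=cv2.connectedComponentsWithStats(m.astype(np.uint8));i=1+np.argmax(st[1:,4])
    for lab,mm in (("all",l==i),("bright",(l==i)&(v>110)),("z",(l==i)&(W[...,2]>.024))):
        vv,uu=np.nonzero(mm)
        p=cast(C,np.c_[uu,vv],.03)[:,:2].astype(np.float32)*1000
        r=cv2.minAreaRect(p);print(n,lab,r, np.percentile(v[mm],[5,50,95]))
    # stand + tags
    box=(slice(190,245),slice(200,240)) if n=="top" else (slice(115,165),slice(225,290))
    w=W[box];q=w.reshape(-1,3)
    for z0,z1 in((.022,.033),(.05,.095)):
        mk=(w[...,2]>z0)&(w[...,2]<z1)&(w[...,0]>.38)&(w[...,0]<.62)&(w[...,1]>.3)&(w[...,1]<.45)
        k2,l2,s2,c2=cv2.connectedComponentsWithStats(mk.astype(np.uint8))
        for j in range(1,k2):
            if s2[j,4]<15: continue
            pp=w[l2==j];print(n,z0,s2[j,4],pp.mean(0).round(4),cv2.minAreaRect((pp[:,:2]*1000).astype(np.float32)))
    for nm,m in(("y",(h>18)&(h<35)&(s>130)&(v>80)),("b",(h>100)&(h<125)&(s>120)&(v>60))):
        mm=np.zeros_like(m);mm[box]=m[box]
        vv,uu=np.nonzero(mm);mm2=mm&(W[...,2]>.08)
        print(n,nm,"topface",W[mm2].mean(0).round(4),mm2.sum(), cv2.minAreaRect((W[mm2][:,:2]*1000).astype(np.float32)))
E
```

```text
cams [array([ 0.282, -0.028,  1.502]), array([ 0.144, -0.688,  1.066])]
top all ((553.8247680664062, -300.0924987792969), (178.28651428222656, 74.99008178710938), 81.41854858398438) [ 76.45 110.   114.  ]
top bright ((556.77880859375, -301.3768005371094), (177.12286376953125, 68.49687194824219), 81.0086669921875) [111.   112.   115.45]
top z ((553.853759765625, -300.1865234375), (178.3507537841797, 74.50801086425781), 81.19987487792969) [ 79.9 110.  114. ]
top 0.022 323 [0.4985 0.3752 0.0281] ((499.86700439453125, 380.3044738769531), (52.0135383605957, 147.76385498046875), 88.25240325927734)
top 0.05 58 [0.5356 0.3769 0.0771] ((536.305419921875, 378.1076965332031), (8.959216117858887, 43.49747848510742), 88.51643371582031)
top 0.05 57 [0.4644 0.3802 0.0788] ((464.8127136230469, 381.6173400878906), (9.413148880004883, 44.48763656616211), 88.7374267578125)
top y topface [0.4572 0.3673 0.1363] 29 ((367.72149658203125, 185.56825256347656), (459.0469055175781, 39.00245666503906), 63.313053131103516)
top b topface [0.5394 0.3778 0.0876] 29 ((537.511474609375, 378.6260681152344), (8.6563034
[... 428 characters left out ...]
3.]
scene 0.022 322 [0.5001 0.3713 0.0273] ((504.0243225097656, 378.677001953125), (55.4154052734375, 151.0889892578125), 86.5106201171875)
scene 0.05 107 [0.5389 0.3751 0.0716] ((539.9363403320312, 377.154296875), (15.201713562011719, 45.472354888916016), 87.92296600341797)
scene 0.05 107 [0.4671 0.3784 0.072 ] ((467.0580139160156, 377.36297607421875), (16.929367065429688, 44.02597427368164), 77.18466186523438)
scene y topface [0.4543 0.3356 0.1231] 25 ((298.9069519042969, -149.733154296875), (1120.4459228515625, 33.8176383972168), 72.24618530273438)
scene b topface [0.5392 0.3748 0.0845] 19 ((538.6438598632812, 375.4302062988281), (9.394390106201172, 37.449771881103516), 88.45659637451172)
```

```bash
cat >> h.py <<'E'
def plan(pos,yaw=None,z=None):
    """shares to bring GRASP point pos (world, tool down) at yaw deg of tool x"""
    s=read_state();Rm=R.from_rotvec(s["tcp_rot"]);M=Rm.as_matrix()
    cy=np.degrees(np.arctan2(M[1,0],M[0,0]))
    yaw=cy if yaw is None else yaw
    tgt=R.from_euler("z",yaw,degrees=True)*R.from_matrix(np.diag([1.,-1,-1]))
    dr=(Rm.inv()*tgt).as_rotvec()/(np.pi/2)
    tcp=np.array(pos)+[0,0,.155]
    d=Rm.inv().apply(tcp-s["tcp_pos"])/.4
    print("yaw now %.2f"%cy,"tilt(deg) %.2f"%np.degrees(np.arccos(-M[2,2])),"turn",dr.round(4),"shift",d.round(4),"dist mm",(np.linalg.norm(tcp-s["tcp_pos"])*1000).round(1),"clock",s["clock"],"grasp",(s["tcp_pos"]+.155*M[:,2]).round(4),"grip",round(s["grip_width"],3),"F",s["contact_force"].round(2),"j",s["joints"].round(2))
E
python3 -c "
from h import *
plan([.42,-.22,.22],-2)"
```

```text
yaw now 18.67 tilt(deg) 0.06 turn [-7.000e-04  1.000e-04  2.296e-01] shift [ 0.8187 -0.5175  0.0736] dist mm 388.5 clock 0.1 grasp [ 0.176  -0.5208  0.2492] grip 0.999 F [ 0.33 -0.17 -0.  ] j [-1.33  0.35  1.65 -0.    1.14 -0.08]
```

{"op": "play_rows", "data": {
  "motion": "0 0 0.23 0.82 -0.52 0.07 -1;0 0 0.23 0.82 -0.52 0.07 -1;0 0 0.23 0.82 -0.52 0.07 -1;0 0 0.23 0.82 -0.52 0.07 -1;0 0 0.23 0.82 -0.52 0.07 -1;0 0 0.23 0.82 -0.52 0.07 -1;0 0 0.23 0.82 -0.52 0.07 -1;0 0 0.23 0.82 -0.52 0.07 -1"
}}

```text
clock: 1.1
tcp_pos: [0.4207, -0.218, 0.3762]
tcp_rot: [-3.14, 0.052, 0.001]
contact_force: [-0.5, -0.7, 0.3]
grip_width: 1.003
```

```bash
python3 -c "
from h import *
plan([.45,.17,.20],-2)"
```

```text
yaw now -1.89 tilt(deg) 0.09 turn [-0.0009  0.0006  0.0012] shift [ 0.0413 -0.9717  0.0542] dist mm 389.6 clock 1.1 grasp [ 0.4205 -0.2177  0.2212] grip 1.003 F [-0.47 -0.68  0.29] j [-0.58  0.25  1.87  0.    1.02  1.03]
```

{"op": "play_rows", "data": {
  "motion": "0 0 0 0.041 -0.97 0.05 -1;0 0 0 0.041 -0.97 0.05 -1;0 0 0 0.041 -0.97 0.05 -1;0 0 0 0.041 -0.97 0.05 -1;0 0 0 0.041 -0.97 0.05 -1;0 0 0 0.041 -0.97 0.05 -1;0 0 0 0.041 -0.97 0.05 -1;0 0 0 0.041 -0.97 0.05 -1"
}}

```text
clock: 2.1
tcp_pos: [0.45, 0.1688, 0.3565]
tcp_rot: [-3.14, 0.051, 0.002]
contact_force: [-0.2, -0.1, -0.6]
grip_width: 1.0
```

```bash
python3 -c "
from h import *
plan([.466,.380,.15],-2)
for n in('scene','top'):
    c=read_camera(n);np.savez(n+'1.npz',**c);cv2.imwrite('pics/'+n+'1.png',c['frame'])
"
```

```text
yaw now -1.86 tilt(deg) 0.09 turn [-0.0006  0.0009  0.0016] shift [ 0.0231 -0.5288  0.1292] dist mm 217.9 clock 2.1 grasp [0.4498 0.169  0.2015] grip 1.0 F [-0.23 -0.06 -0.58] j [0.26 0.29 1.88 0.   0.98 1.86]
```

View pics/scene1.png

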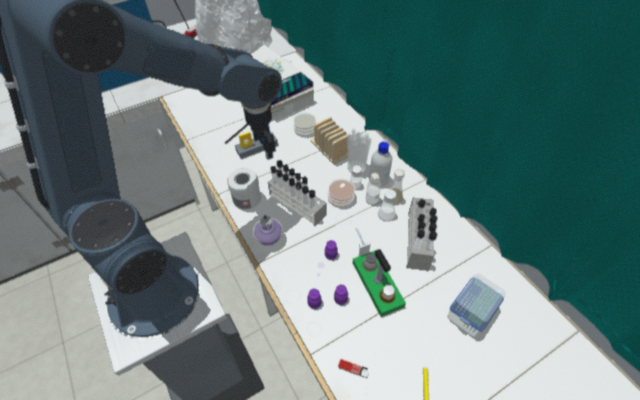

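View pics/top1.png

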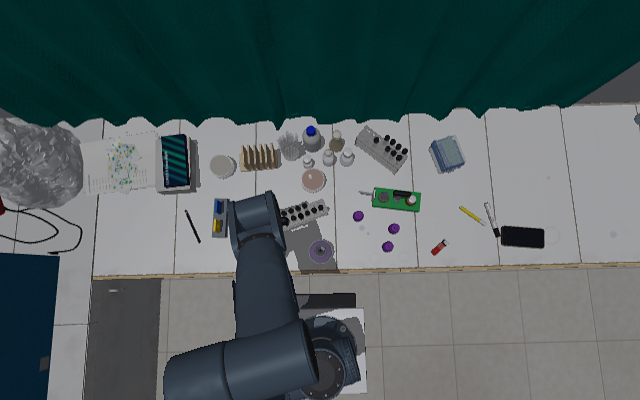

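```bash
python3 -c "
from h import *
T=dict(np.load('top0.npz'));S=dict(np.load('scene0.npz'))
h,s,v=hsvm(T)
for r in range(217,235): print(r,[tuple(T['frame'][r,c]) for c in range(211,222)]) if r in(221,226,229) else 0
print(cast(T,[[212.5,219],[216.5,219],[212.5,231.5],[216.5,231.5],[214.3,225.5]],.086).round(4))
"
```

```text
221 [(np.uint8(170), np.uint8(167), np.uint8(166)), (np.uint8(156), np.uint8(150), np.uint8(147)), (np.uint8(83), np.uint8(103), np.uint8(106)), (np.uint8(43), np.uint8(162), np.uint8(185)), (np.uint8(48), np.uint8(164), np.uint8(187)), (np.uint8(3), np.uint8(56), np.uint8(69)), (np.uint8(5), np.uint8(60), np.uint8(74)), (np.uint8(3), np.uint8(62), np.uint8(77)), (np.uint8(12), np.uint8(58), np.uint8(70)), (np.uint8(32), np.uint8(50), np.uint8(55)), (np.uint8(52), np.uint8(45), np.uint8(41))]
226 [(np.uint8(172), np.uint8(169), np.uint8(167)), (np.uint8(140), np.uint8(129), np.uint8(124)), (np.uint8(68), np.uint8(130), np.uint8(143)), (np.uint8(46), np.uint8(162), np.uint8(184)), (np.uint8(37), np.uint8(133), np.uint8(153)), (np.uint8(7), np.uint8(63), np.uint8(77)), (np.uint8(18), np.uint8(90), np.uint8(107)), (np.uint8(14), np.uint8(83), np.uint8(98)), (np.uint8(7), np.uint8(68), np.uint8(83)), (np.uint8(37), np.uint8(49), np.uint8(51)), (np.uint8(50), np.uint8(44), np.uint8(41))]
229 [(np.uint8(174), np.uint8(170), np.uint8(169)), (np.uint8(121), np.uint8(108), np.uint8(102)), (np.uint8(58), np.uint8(145), np.uint8(163)), (np.uint8(50), np.uint8(165), np.uint8(188)), (np.uint8(25), np.uint8(106), np.uint8(125)), (np.uint8(6), np.uint8(57), np.uint8(71)), (np.uint8(8), np.uint8(61), np.uint8(75)), (np.uint8(5), np.uint8(62), np.uint8(76)), (np.uint8(8), np.uint8(63), np.uint8(78)), (np.uint8(45), np.uint8(47), np.uint8(47)), (np.uint8(50), np.uint8(45), np.uint8(41))]
[[0.4875 0.3891 0.086 ]
 [0.4871 0.3744 0.086 ]
 [0.4414 0.388  0.086 ]
 [0.441  0.3734 0.086 ]
 [0.4633 0.3819 0.086 ]]
```

```bash
python3 -c "
from h import *
plan([.465,.382,.15],-2);plan([.465,.382,.080],-2)"
```

```text
yaw now -1.97 tilt(deg) 0.09 turn [-0.0006  0.0008  0.0003] shift [ 0.0192 -0.5363  0.1296] dist mm 220.8 clock 2.2 grasp [0.4498 0.168  0.2016] grip 0.997 F [-0.64  0.77  0.95] j [0.26 0.29 1.88 0.   0.98 1.86]
yaw now -1.97 tilt(deg) 0.09 turn [-0.0006  0.0008  0.0003] shift [ 0.0194 -0.5362  0.3046] dist mm 246.8 clock 2.2 grasp [0.4498 0.168  0.2016] grip 0.997 F [-0.64  0.77  0.95] j [0.26 0.29 1.88 0.   0.98 1.86]
```

{"op": "play_rows", "data": {
  "motion": "0 0 0 0.019 -0.536 0.13 -1;0 0 0 0.019 -0.536 0.13 -1;0 0 0 0.019 -0.536 0.13 -1;0 0 0 0.019 -0.536 0.13 -1;0 0 0 0.019 -0.536 0.13 -1;0 0 0 0.019 -0.536 0.22 -1;0 0 0 0.019 -0.536 0.305 -1;0 0 0 0.019 -0.536 0.305 -1;0 0 0 0.019 -0.536 0.305 -1"
}}

```text
clock: 3.32
tcp_pos: [0.4657, 0.3811, 0.2365]
tcp_rot: [-3.139, 0.056, -0.0]
contact_force: [-0.1, -0.2, 1.3]
grip_width: 0.999
```

```bash
python3 -c "
from h import *
plan([.465,.382,.080],-2)
for n in('scene','top'):
    c=read_camera(n);np.savez(n+'2.npz',**c)
    f=c['frame'][90:180,200:320] if n=='scene' else c['frame'][180:250,180:280]
    cv2.imwrite('pics/'+n+'2.png',cv2.resize(f,None,fx=5,fy=5,interpolation=cv2.INTER_CUBIC))
"
```

```text
yaw now -2.05 tilt(deg) 0.11 turn [-0.0012 -0.0001 -0.0005] shift [-0.0019 -0.0023  0.0037] dist mm 1.9 clock 3.325 grasp [0.4658 0.3814 0.0815] grip 0.999 F [-0.1  -0.19  1.3 ] j [0.61 0.65 1.63 0.   0.85 2.21]
```

View pics/scene2.png

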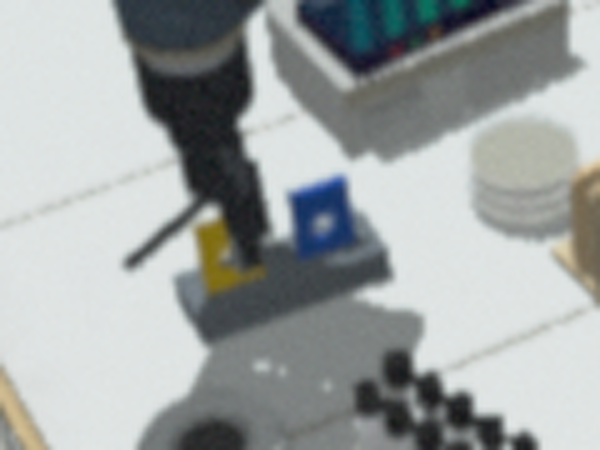

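The fingers straddle the yellow tag (crop 235,240), with blue untouched at (320,220). Closing.

{"op": "play_rows", "data": {
  "motion": "0 0 0 0 0 0.003 1;0 0 0 0 0 0.003 1;0 0 0 0 0 0.003 1;0 0 0 0 0 0.003 1;0 0 0 0 0 0.003 1;0 0 0 0 0 0.003 1;0 0 0 0 0 0.003 1;0 0 0 0 0 0.003 1"
}}

```text
clock: 4.42
tcp_pos: [0.4655, 0.3816, 0.2355]
tcp_rot: [-3.139, 0.055, -0.001]
contact_force: [-1.6, -1.0, 4.5]
grip_width: 0.078
```

```bash
python3 -c "
from h import *
plan([.465,.382,.19],-2)"
```

```text
yaw now -2.01 tilt(deg) 0.14 turn [-0.0015 -0.0005 -0.0001] shift [-0.001  -0.0016 -0.2736] dist mm 109.5 clock 4.425 grasp [0.4656 0.382  0.0805] grip 0.078 F [-1.62 -1.02  4.46] j [0.61 0.65 1.63 0.   0.85 2.21]
```

{"op": "play_rows", "data": {
  "motion": "0 0 0 0 0 -0.05 1;0 0 0 0 0 -0.12 1;0 0 0 0 0 -0.22 1;0 0 0 0 0 -0.32 1;0 0 0 0 0 -0.35 1;0 0 0 0 0 -0.35 1"
}}

```text
clock: 5.18
tcp_pos: [0.4652, 0.3812, 0.3761]
tcp_rot: [-3.138, 0.055, -0.003]
contact_force: [0.3, 0.0, -0.5]
grip_width: 0.079
```

```bash
python3 -c "
from h import *
plan([.50,.06,.25],-5);plan([.58,-.10,.22],-8.8)
for n in('scene','top'):
    c=read_camera(n);np.savez(n+'3.npz',**c)
    f=c['frame'][50:180,180:320] if n=='scene' else c['frame'][180:250,180:280]
    cv2.imwrite('pics/'+n+'3.png',cv2.resize(f,None,fx=4,fy=4,interpolation=cv2.INTER_CUBIC))
"
```

```text
yaw now -2.01 tilt(deg) 0.20 turn [-0.002  -0.001   0.0332] shift [ 0.1151  0.7993 -0.0744] dist mm 324.4 clock 5.175 grasp [0.4655 0.3817 0.2212] grip 0.079 F [ 0.28  0.   -0.46] j [0.61 0.47 1.54 0.   1.12 2.21]
yaw now -2.01 tilt(deg) 0.20 turn [-0.0021 -0.001   0.0754] shift [ 3.2890e-01  1.1923e+00 -3.0000e-04] dist mm 494.7 clock 5.175 grasp [0.4655 0.3817 0.2212] grip 0.079 F [ 0.28  0.   -0.46] j [0.61 0.47 1.54 0.   1.12 2.21]
```

View pics/scene3.png

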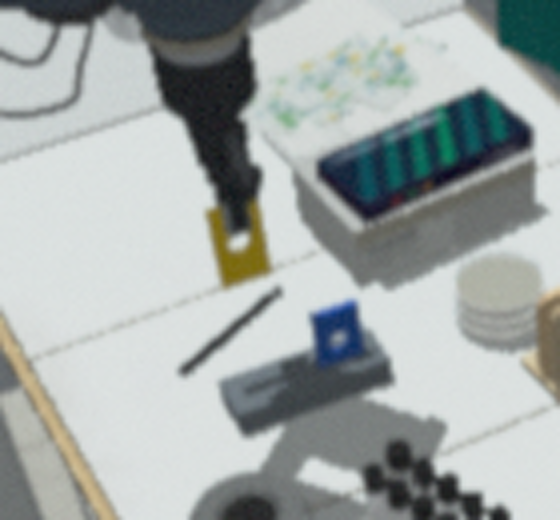

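The tag is held with its hole clear below the fingertips (crop 240,240), and blue is still in the stand. Moving over to the carrier.

{"op": "play_rows", "data": {
  "motion": "0 0 0.075 0.12 0.8 -0.07 1;0 0 0.075 0.12 0.8 -0.07 1;0 0 0.075 0.12 0.8 -0.07 1;0 0 0.075 0.12 0.8 -0.07 1;0 0 0.075 0.12 0.8 -0.07 1;0 0 0.075 0.12 0.8 -0.07 1;0 0 0.075 0.12 0.8 -0.07 1"
}}

```text
clock: 6.15
tcp_pos: [0.5019, 0.0594, 0.401]
tcp_rot: [-3.131, 0.242, 0.004]
contact_force: [-0.5, 0.3, -0.7]
grip_width: 0.083
```

```bash
python3 -c "
from h import *
plan([.5846,-.100,.18],-8.8)"
```

```text
yaw now -8.84 tilt(deg) 0.16 turn [-0.0007  0.0016 -0.0005] shift [0.266  0.3621 0.1639] dist mm 191.3 clock 6.15 grasp [0.5015 0.0596 0.246 ] grip 0.083 F [-0.51  0.31 -0.67] j [0.03 0.27 1.77 0.   1.1  1.75]
```

{"op": "play_rows", "data": {
  "motion": "0 0 0 0.266 0.362 0.164 1;0 0 0 0.266 0.362 0.164 1;0 0 0 0.266 0.362 0.164 1;0 0 0 0.266 0.362 0.164 1;0 0 0 0.266 0.362 0.164 1;0 0 0 0.266 0.362 0.164 1"
}}

```text
clock: 6.9
tcp_pos: [0.5845, -0.0982, 0.3354]
tcp_rot: [-3.131, 0.239, 0.003]
contact_force: [-0.2, 0.5, 0.3]
grip_width: 0.081
```

```bash
python3 -c "
from h import *
plan([.5846,-.100,.18],-8.8)
for n in('scene','top'):
    c=read_camera(n);np.savez(n+'4.npz',**c)
    f=c['frame'][150:320,320:450] if n=='scene' else c['frame'][150:250,320:440]
    cv2.imwrite('pics/'+n+'4.png',cv2.resize(f,None,fx=3.5 if n=='scene' else 5,fy=3.5 if n=='scene' else 5,interpolation=cv2.INTER_CUBIC))
"
```

```text
yaw now -8.73 tilt(deg) 0.14 turn [-0.0008  0.0014  0.0008] shift [0.001  0.0044 0.0011] dist mm 1.9 clock 6.9 grasp [ 0.5842 -0.0979  0.1804] grip 0.081 F [-0.16  0.46  0.34] j [-0.25  0.5   1.6   0.    1.04  1.48]
```

View pics/scene4.png

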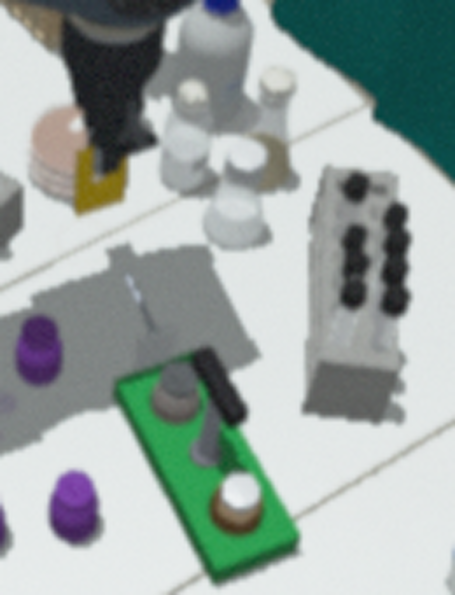

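View pics/top4.png

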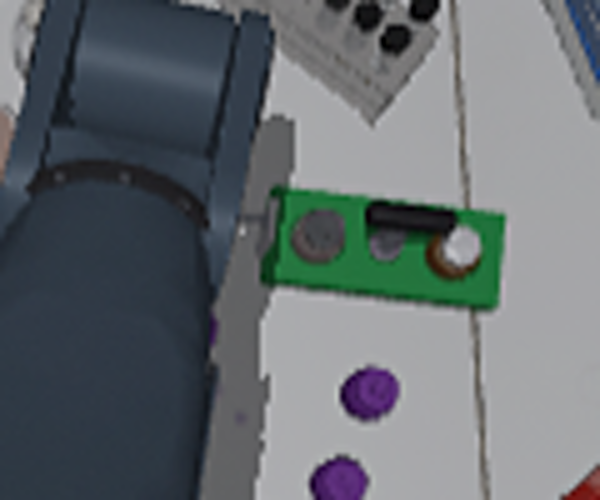

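```bash
cat >> h.py <<'E'
def proj(C,P):
    P=np.atleast_2d(P);K,V=np.array(C["K"]),np.array(C["view"])
    q=(P@V[:3,:3].T+V[:3,3])@K.T;return q[:,:2]/q[:,2:]
def car(p,c=(.554,-.302),yaw=-8.8):
    return R.from_euler("z",yaw,degrees=True).apply(p)+[c[0],c[1],0]
E
python3 - <<'E'
from h import *
T=dict(np.load("top0.npz"));S=dict(np.load("scene0.npz"))
P=np.array([[0,.153,.078],[0,.095,.068],[0,0,.146],[0,.032,.146],[0,-.032,.146],[.017,.095,.076],[-.017,.095,.076]])
for n,C in(("top",T),("scene",S)): print(n,proj(C,car(P)).round(1).tolist())
a=T["frame"][182:206,352:428];b=S["frame"][220:300,345:420]
cv2.imwrite("pics/z1.png",cv2.resize(a,None,fx=10,fy=10,interpolation=cv2.INTER_NEAREST))
cv2.imwrite("pics/z2.png",cv2.resize(b,None,fx=7,fy=7,interpolation=cv2.INTER_NEAREST))
# handle by mask
for n,C in(("top",T),("scene",S)):
    h,s,v=hsvm(C);W=world(C)
    m=(v<70)&(W[...,2]>.115)&(W[...,2]<.16)&(np.hypot(W[...,0]-.554,W[...,1]+.302)<.06)
    vv,uu=np.nonzero(m);p=cast(C,np.c_[uu,vv],.146)[:,:2];print(n,m.sum(),W[m].mean(0).round(4),cv2.minAreaRect((p*1000).astype(np.float32)), uu.mean(),vv.mean())
E
```

```text
top [[358.4, 191.5], [373.5, 194.0], [402.7, 192.9], [393.7, 191.8], [411.7, 194.0], [374.3, 189.2], [373.3, 198.0]]
scene [[355.0, 228.4], [363.5, 245.9], [382.1, 258.7], [376.4, 248.8], [388.0, 269.0], [369.1, 242.5], [358.3, 246.4]]
top 101 [ 0.5531 -0.2987  0.1435] ((552.3125, -298.9942321777344), (64.30960083007812, 20.27826499938965), 81.1229248046875) 401.6831683168317 193.35643564356437
scene 142 [ 0.5521 -0.3043  0.1422] ((550.3373413085938, -305.80902099609375), (61.7286491394043, 18.15029525756836), 81.25957489013672) 381.92957746478874 260.5211267605634
```

View pics/z1.png

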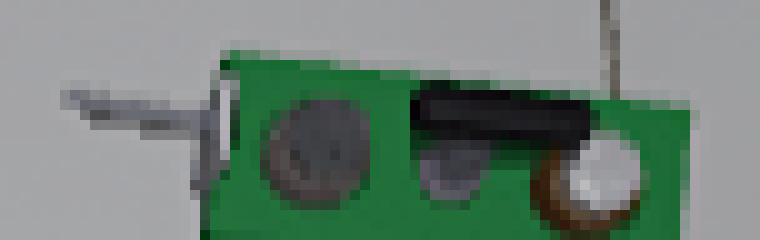

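View pics/z2.png

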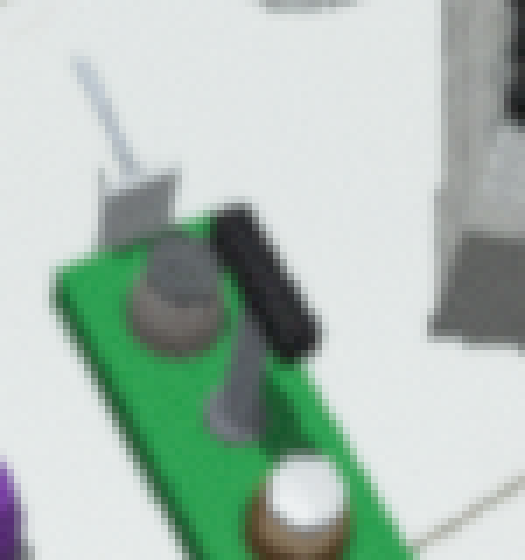

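Run:
```python
from h import *
S=dict(np.load("scene3.npz"))
M=R.from_euler("z",-2,degrees=True)
def tag(g,yaw):
    M=R.from_euler("z",yaw,degrees=True);return M.apply([[0,-.004,-.032],[.022,-.004,-.072],[-.022,-.004,-.072],[-.022,-.004,.006],[.022,-.004,.006]])+g
print("pred3",proj(S,tag([.4655,.3817,.2212],-2)).round(1).tolist())
S4=dict(np.load("scene4.npz"))
print("pred4",proj(S4,tag([.5842,-.0979,.1804],-8.8)).round(1).tolist())
for C,b in((S,(slice(80,140),slice(220,260))),(S4,(slice(180,220),slice(335,365)))):
    h,s,v=hsvm(C);m=((h>18)&(h<35)&(s>130)&(v>60));k=np.zeros_like(m);k[b]=m[b]
    vv,uu=np.nonzero(k);print(cv2.boundingRect(np.c_[uu,vv].astype(np.int32)),cv2.boxPoints(cv2.minAreaRect(np.c_[uu,vv].astype(np.float32))).round(1).tolist())
cv2.imwrite("pics/z3.png",np.hstack([cv2.resize(S["frame"][85:125,220:260],(400,400),interpolation=cv2.INTER_NEAREST),cv2.resize(S4["frame"][180:220,330:370],(400,400),interpolation=cv2.INTER_NEAREST)]))
```

```text
pred3 [[239.1, 111.0], [247.0, 118.3], [234.9, 122.5], [230.8, 103.8], [243.5, 99.6]]
pred4 [[348.6, 201.2], [354.8, 207.4], [341.1, 212.0], [342.0, 195.0], [356.4, 190.3]]
(233, 101, 14, 20) [[232.1999969482422, 103.19999694824219], [243.1999969482422, 101.0], [246.60000610351562, 118.0999984741211], [235.6999969482422, 120.30000305175781]]
(342, 192, 14, 18) [[342.0, 192.0], [355.0, 192.0], [355.0, 209.0], [342.0, 209.0]]
```

View pics/z3.png

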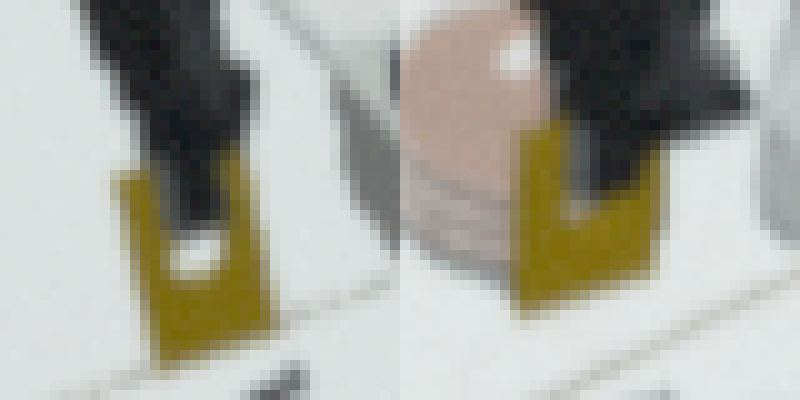

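```bash
sed -i 's/c=(.554,-.302)/c=(.5535,-.3015)/' h.py
python3 - <<'E'
from h import *
for y,z in((.200,.078),(.16,.077),(.125,.0715),(.125,.0685)):
    p=car([0,y,z+.032]);print(p.round(4));plan(p,-8.8)
E
```

```text
[ 0.5841 -0.1039  0.11  ]
yaw now -8.75 tilt(deg) 0.12 turn [-0.0007  0.0011  0.0005] shift [0.0013 0.0133 0.1765] dist mm 70.8 clock 7.0 grasp [ 0.5842 -0.0984  0.1806] grip 0.079 F [ 1.07  1.16 -0.21] j [-0.25  0.5   1.6   0.    1.04  1.48]
[ 0.578  -0.1434  0.109 ]
yaw now -8.75 tilt(deg) 0.12 turn [-0.0007  0.0011  0.0005] shift [0.0012 0.1133 0.1789] dist mm 84.7 clock 7.0 grasp [ 0.5842 -0.0984  0.1806] grip 0.079 F [ 1.07  1.16 -0.21] j [-0.25  0.5   1.6   0.    1.04  1.48]
[ 0.5726 -0.178   0.1035]
yaw now -8.75 tilt(deg) 0.12 turn [-0.0007  0.0011  0.0005] shift [0.0012 0.2008 0.1926] dist mm 111.3 clock 7.0 grasp [ 0.5842 -0.0984  0.1806] grip 0.079 F [ 1.07  1.16 -0.21] j [-0.25  0.5   1.6   0.    1.04  1.48]
[ 0.5726 -0.178   0.1005]
yaw now -8.75 tilt(deg) 0.12 turn [-0.0007  0.0011  0.0005] shift [0.0012 0.2008 0.2001] dist mm 113.4 clock 7.0 grasp [ 0.5842 -0.0984  0.1806] grip 0.079 F [ 1.07  1.16 -0.21] j [-0.25  0.5   1.6   0.    1.04  1.48]
```

{"op": "play_rows", "data": {
  "motion": "0 0 0 0.001 0.013 0.09 1;0 0 0 0.001 0.013 0.177 1;0 0 0 0.001 0.05 0.178 1;0 0 0 0.001 0.05 0.178 1"
}}

```text
clock: 7.5
tcp_pos: [0.582, -0.1193, 0.2659]
tcp_rot: [-3.132, 0.241, -0.0]
contact_force: [0.5, 0.1, -0.5]
grip_width: 0.075
```

Run:
```python
from h import *
plan(car([0,.16,.109]),-8.8);plan(car([0,.125,.1035]),-8.8);plan(car([0,.125,.1005]),-8.8)
C=read_camera("scene");np.savez("scene5.npz",**C)
cv2.imwrite("pics/z5.png",cv2.resize(C["frame"][195:275,335:415],(800,600)[:1]+(600,) if 0 else (600,600),interpolation=cv2.INTER_CUBIC))
```

```text
yaw now -8.79 tilt(deg) 0.04 turn [-0.0005 -0.0001  0.0001] shift [-0.0007  0.0612  0.0048] dist mm 24.5 clock 7.5 grasp [ 0.582  -0.1191  0.1109] grip 0.075 F [ 0.49  0.14 -0.51] j [-0.28  0.6   1.64  0.    0.9   1.44]
yaw now -8.79 tilt(deg) 0.04 turn [-0.0005 -0.0001  0.0001] shift [-0.0007  0.1487  0.0185] dist mm 59.9 clock 7.5 grasp [ 0.582  -0.1191  0.1109] grip 0.075 F [ 0.49  0.14 -0.51] j [-0.28  0.6   1.64  0.    0.9   1.44]
yaw now -8.79 tilt(deg) 0.04 turn [-0.0005 -0.0001  0.0001] shift [-0.0007  0.1487  0.026 ] dist mm 60.4 clock 7.5 grasp [ 0.582  -0.1191  0.1109] grip 0.075 F [ 0.49  0.14 -0.51] j [-0.28  0.6   1.64  0.    0.9   1.44]
```

View pics/z5.png

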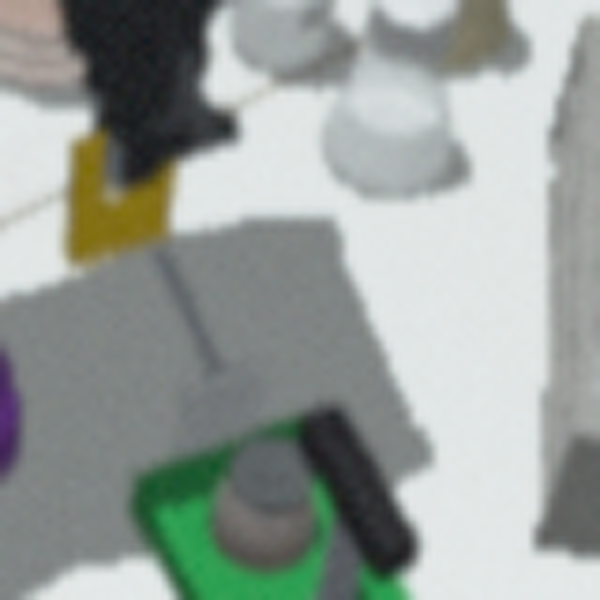

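The extended peg line meets the tag near crop (122,188), where the hole is, so I'll insert slowly.

{"op": "play_rows", "data": {
  "motion": "0 0 0 0 0.03 0.003 1;0 0 0 0 0.06 0.005 1;0 0 0 0 0.08 0.008 1;0 0 0 0 0.1 0.011 1;0 0 0 0 0.1 0.011 1"
}}

```text
clock: 8.18
tcp_pos: [0.5758, -0.159, 0.2616]
tcp_rot: [-3.131, 0.242, -0.001]
contact_force: [-0.2, 0.9, -1.1]
grip_width: 0.076
```

Run:
```python
from h import *
plan(car([0,.125,.1035]),-8.8);plan(car([0,.125,.1005]),-8.8)
C=read_camera("scene");np.savez("scene6.npz",**C)
cv2.imwrite("pics/z6.png",cv2.resize(C["frame"][195:275,335:415],(600,600),interpolation=cv2.INTER_CUBIC))
```

```text
yaw now -8.83 tilt(deg) 0.06 turn [-0.0006 -0.0003 -0.0004] shift [-0.0006  0.0482  0.0076] dist mm 19.5 clock 8.175 grasp [ 0.5759 -0.1589  0.1066] grip 0.076 F [-0.16  0.9  -1.14] j [-0.35  0.61  1.64  0.    0.9   1.38]
yaw now -8.83 tilt(deg) 0.06 turn [-0.0006 -0.0003 -0.0004] shift [-0.0006  0.0482  0.0151] dist mm 20.2 clock 8.175 grasp [ 0.5759 -0.1589  0.1066] grip 0.076 F [-0.16  0.9  -1.14] j [-0.35  0.61  1.64  0.    0.9   1.38]
```

View pics/z6.png

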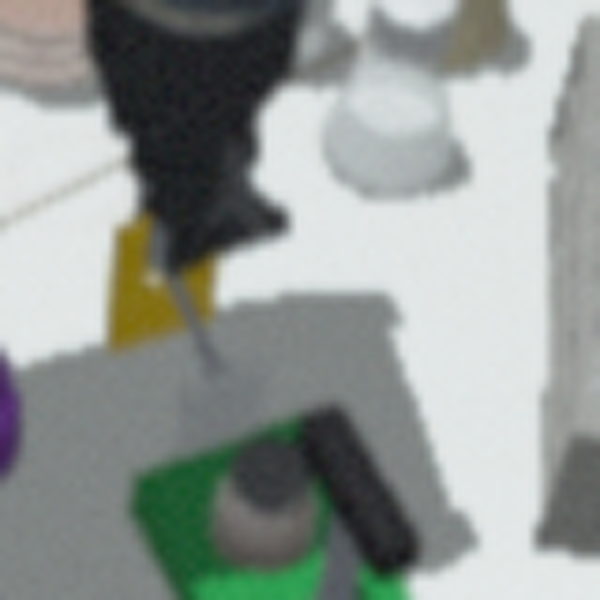

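{"op": "play_rows", "data": {
  "motion": "0 0 0 0 0.02 0.003 1;0 0 0 0 0.035 0.006 1;0 0 0 0 0.048 0.009 1;0 0 0 0 0.048 0.014 1;0 0 0 0 0.048 0.014 1"
}}

```text
clock: 8.85
tcp_pos: [0.5729, -0.1775, 0.2558]
tcp_rot: [-3.131, 0.241, -0.0]
contact_force: [-0.5, -0.5, 0.0]
grip_width: 0.082
```

Run:
```python
from h import *
plan(car([0,.125,.1005]),-8.8)
C=read_camera("scene");np.savez("scene7.npz",**C)
cv2.imwrite("pics/z7.png",cv2.resize(C["frame"][195:275,335:415],(600,600),interpolation=cv2.INTER_CUBIC))
```

```text
yaw now -8.82 tilt(deg) 0.06 turn [-0.0007 -0.0001 -0.0002] shift [-0.0006  0.0013  0.0007] dist mm 0.6 clock 8.85 grasp [ 0.573  -0.1773  0.1008] grip 0.082 F [-0.53 -0.53  0.04] j [-0.38  0.62  1.63  0.    0.89  1.35]
```

View pics/z7.png

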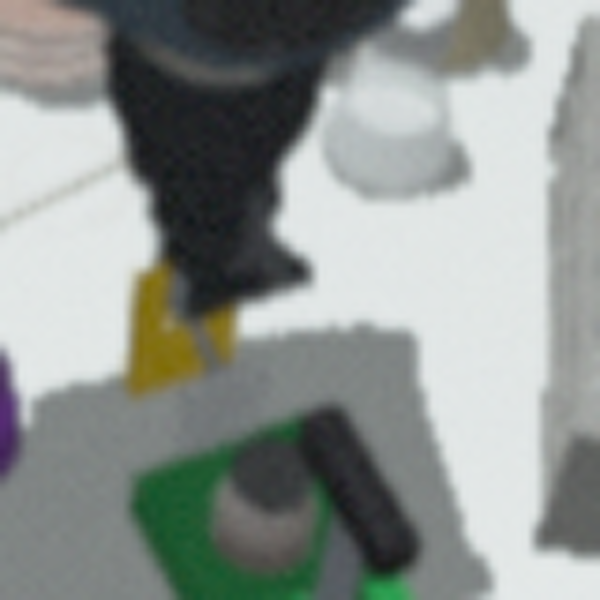

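{"op": "play_rows", "data": {
  "motion": "0 0 0 0.007 0 0 1;0 0 0 0.007 0 0 0.4;0 0 0 0.007 0 0 0.4;0 0 0 0.007 0 0 0.4;0 0 0 0.007 0 0 0.4;0 0 0 0.007 0 0 0.4"
}}

```text
clock: 9.65
tcp_pos: [0.5757, -0.1779, 0.2559]
tcp_rot: [-3.131, 0.241, -0.001]
contact_force: [0.4, 0.0, -0.4]
grip_width: 0.3
```

Run:
```python
from h import *
plan(car([0,.125,.1005]),-8.8)
C=read_camera("scene");np.savez("scene8.npz",**C)
cv2.imwrite("pics/z8.png",cv2.resize(C["frame"][195:275,335:415],(600,600),interpolation=cv2.INTER_CUBIC))
```

```text
yaw now -8.81 tilt(deg) 0.06 turn [-0.0006 -0.0002 -0.0001] shift [-0.0076  0.0014  0.001 ] dist mm 3.1 clock 9.65 grasp [ 0.5758 -0.1778  0.1009] grip 0.3 F [ 0.41  0.01 -0.45] j [-0.38  0.63  1.62  0.    0.89  1.35]
```

View pics/z8.png

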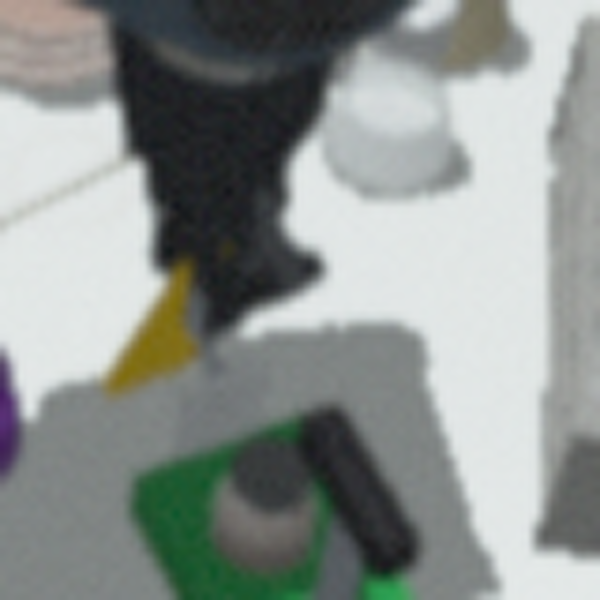

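{"op": "play_rows", "data": {
  "motion": "0 0 0 0 0 0 0.1;0 0 0 0 0 0 0.1;0 0 0 0 0 0 0.1;0 0 0 0 0 0 0.1"
}}

```text
clock: 10.2
tcp_pos: [0.5757, -0.1779, 0.2559]
tcp_rot: [-3.131, 0.241, -0.001]
contact_force: [-0.5, 0.1, -0.5]
grip_width: 0.451
```

Run:
```python
from h import *
plan(car([0,.125,.1005]),-8.8)
C=read_camera("scene");np.savez("scene9.npz",**C)
cv2.imwrite("pics/z9.png",cv2.resize(C["frame"][195:275,335:415],(600,600),interpolation=cv2.INTER_CUBIC))
```

```text
yaw now -8.81 tilt(deg) 0.06 turn [-0.0006 -0.0002 -0.0001] shift [-0.0076  0.0014  0.001 ] dist mm 3.1 clock 10.2 grasp [ 0.5758 -0.1777  0.1009] grip 0.451 F [-0.48  0.07 -0.46] j [-0.38  0.63  1.62  0.    0.89  1.35]
```

View pics/z9.png

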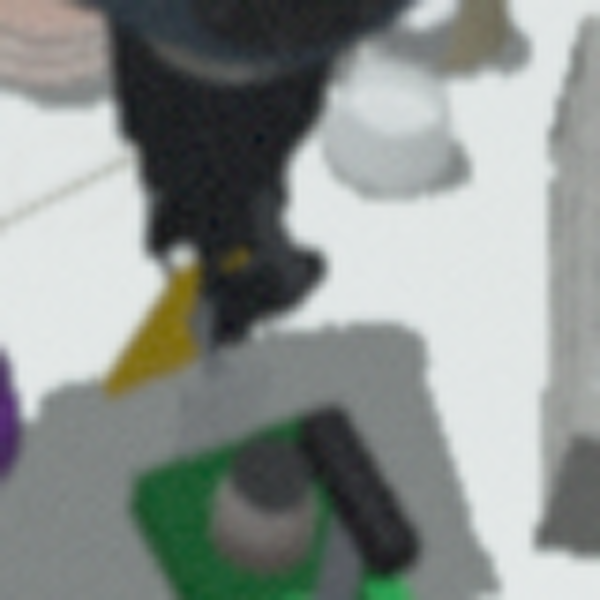

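{"op": "play_rows", "data": {
  "motion": "0 0 0 0 0 -0.03 0.1;0 0 0 0 0 -0.06 0.1;0 0 0 0 0 -0.1 0.1;0 0 0 0 0 -0.15 0.1;0 0 0 0 0 -0.2 0.1;0 0 0 0 0 -0.3 0.1;0 0 0 0 0 -0.3 0.1"
}}

```text
clock: 11.12
tcp_pos: [0.576, -0.1781, 0.38]
tcp_rot: [3.131, -0.241, 0.01]
contact_force: [0.1, -0.5, 0.1]
grip_width: 0.45
```

Run:
```python
from h import *
plan(car([0,0,.24]),81.2)
C=read_camera("scene");np.savez("scene10.npz",**C)
cv2.imwrite("pics/z10.png",cv2.resize(C["frame"][195:275,335:415],(600,600),interpolation=cv2.INTER_CUBIC))
```

```text
yaw now -8.81 tilt(deg) 0.37 turn [ 0.0034 -0.0031 -1.0001] shift [-0.0082  0.3134 -0.0374] dist mm 126.3 clock 11.125 grasp [ 0.577  -0.1783  0.225 ] grip 0.45 F [ 0.11 -0.54  0.06] j [-0.38  0.47  1.54  0.    1.13  1.35]
```

View pics/z10.png

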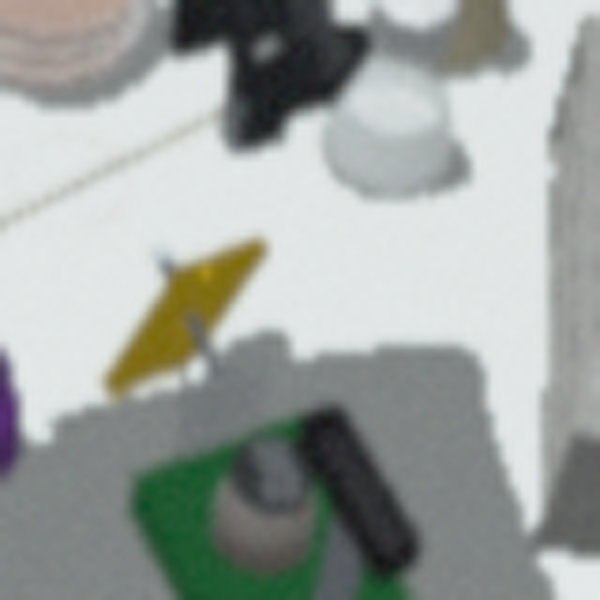

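The tag hangs on the peg (tag centre crop (187,315), peg tip showing at (160,258) beyond it) and sits still, turned about the peg. Now I turn and go over the handle.

{"op": "play_rows", "data": {
  "motion": "0 0 -1 -0.008 0.31 -0.04 -1;0 0 -1 -0.008 0.31 -0.04 -1;0 0 -1 -0.008 0.31 -0.04 -1;0 0 -1 -0.008 0.31 -0.04 -1;0 0 -1 -0.008 0.31 -0.04 -1;0 0 -1 -0.008 0.31 -0.04 -1;0 0 -1 -0.008 0.31 -0.04 -1;0 0 -1 -0.008 0.31 -0.04 -1;0 0 -1 -0.008 0.31 -0.04 -1;0 0 -1 -0.008 0.31 -0.04 -1"
}}

```text
clock: 12.42
tcp_pos: [0.5533, -0.3, 0.3933]
tcp_rot: [2.385, 2.043, 0.003]
contact_force: [0.5, -0.7, 0.0]
grip_width: 1.001
```

Run:
```python
from h import *
for z in(.18,.133):plan(car([0,.003,z]),81.2)
C=read_camera("scene");np.savez("scene11.npz",**C)
cv2.imwrite("pics/z11.png",cv2.resize(C["frame"][175:305,325:455],(600,600),interpolation=cv2.INTER_CUBIC))
W=world(C);h,s,v=hsvm(C);m=((h>18)&(h<35)&(s>130)&(v>60));m[:225]=0;m[260:]=0;m[:,:340]=0;m[:,390:]=0
p=W[m];q=R.from_euler("z",8.8,degrees=True).apply(p-[.5535,-.3015,0]);print(m.sum(),q.mean(0).round(4),q.min(0).round(4),q.max(0).round(4))
```

```text
yaw now 81.15 tilt(deg) 0.14 turn [ 0.0015 -0.0005 -0.0006] shift [0.0037 0.0006 0.1457] dist mm 58.3 clock 12.425 grasp [ 0.5537 -0.2999  0.2383] grip 1.001 F [ 0.49 -0.73  0.05] j [-0.57  0.51  1.45  0.    1.19 -0.42]
yaw now 81.15 tilt(deg) 0.14 turn [ 0.0015 -0.0005 -0.0006] shift [0.0036 0.0004 0.2632] dist mm 105.3 clock 12.425 grasp [ 0.5537 -0.2999  0.2383] grip 1.001 F [ 0.49 -0.73  0.05] j [-0.57  0.51  1.45  0.    1.19 -0.42]
70 [-0.0143  0.1163  0.0758] [-0.0729 -0.0009  0.0362] [0.0074 0.1305 0.2859]
```

View pics/z11.png

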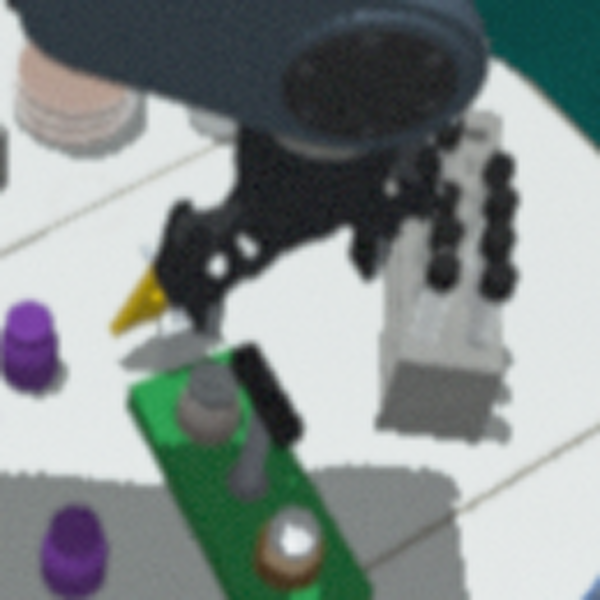

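{"op": "play_rows", "data": {
  "motion": "0 0 0 0.003 0 0.08 -1;0 0 0 0.003 0 0.16 -1;0 0 0 0.003 0 0.22 -1;0 0 0 0.003 0 0.263 -1;0 0 0 0.003 0 0.263 -1;0 0 0 0.003 0 0.263 -1"
}}

```text
clock: 13.22
tcp_pos: [0.5541, -0.2989, 0.2892]
tcp_rot: [2.386, 2.04, 0.004]
contact_force: [0.1, 0.3, 0.2]
grip_width: 1.003
```

Run:
```python
from h import *
plan(car([0,.003,.133]),81.2)
o=[]
for n,b in(("scene",(slice(175,305),slice(325,455))),("top",(slice(150,250),slice(340,440)))):
    C=read_camera(n);np.savez(n+"12.npz",**C);o.append(cv2.resize(C["frame"][b],(400,400),interpolation=cv2.INTER_CUBIC))
cv2.imwrite("pics/z12.png",np.hstack(o))
```

```text
yaw now 81.06 tilt(deg) 0.22 turn [ 0.0024 -0.0001 -0.0016] shift [ 0.0008 -0.0005  0.0029] dist mm 1.2 clock 13.225 grasp [ 0.5547 -0.299   0.1342] grip 1.003 F [0.13 0.28 0.17] j [-0.57  0.62  1.53  0.    0.99 -0.41]
```

View pics/z12.png

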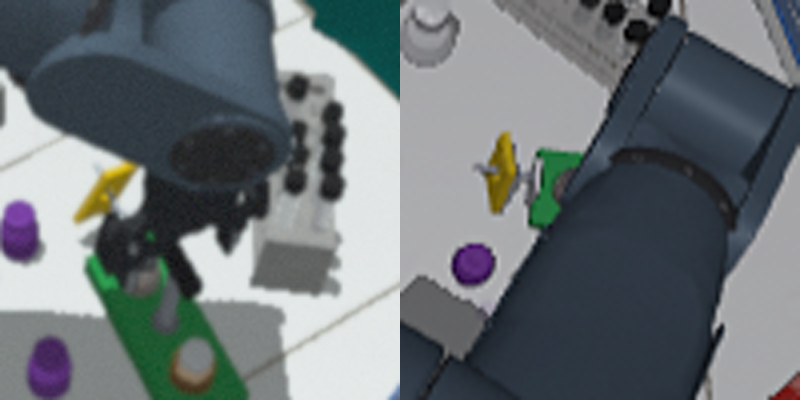

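Top view shows the tag on the peg mid-length (500,175), and the fingers straddle the handle. Closing.

{"op": "play_rows", "data": {
  "motion": "0 0 0 0 0 0.002 0.2;0 0 0 0 0 0.002 0.4;0 0 0 0 0 0.002 0.5;0 0 0 0 0 0.002 0.6;0 0 0 0 0 0.002 0.8;0 0 0 0 0 0.002 1;0 0 0 0 0 0.002 1;0 0 0 0 0 0.002 1"
}}

```text
clock: 14.32
tcp_pos: [0.5541, -0.2989, 0.2886]
tcp_rot: [2.385, 2.039, 0.004]
contact_force: [0.7, -0.1, 2.7]
grip_width: 0.199
```

{"op": "play_rows", "data": {
  "motion": "0 0 0 0 0 -0.005 1;0 0 0 0 0 -0.015 1;0 0 0 0 0 -0.025 1;0 0 0 0 0 -0.035 1;0 0 0 0 0 -0.04 1;0 0 0 0 0 -0.04 1"
}}

```text
clock: 15.08
tcp_pos: [0.554, -0.2989, 0.3048]
tcp_rot: [2.385, 2.039, 0.005]
contact_force: [0.1, 0.3, -4.6]
grip_width: 0.2
```

Run:
```python
from h import *
plan(car([0,.003,.235]),81.2);print(read_state()["torque"])
o=[]
for n,b in(("scene",(slice(175,305),slice(325,455))),("top",(slice(150,250),slice(340,440)))):
    C=read_camera(n);np.savez(n+"13.npz",**C);o.append(cv2.resize(C["frame"][b],(400,400),interpolation=cv2.INTER_CUBIC))
cv2.imwrite("pics/z13.png",np.hstack(o))
C=dict(np.load("scene13.npz"));W=world(C);h,s,v=hsvm(C);m=(h>50)&(h<80)&(s>120)&(v>40);m[:230]=0
p=W[m];q=R.from_euler("z",8.8,degrees=True).apply(p-[.5535,-.3015,0]);k=(q[:,2]>.02)&(q[:,2]<.09)
A=np.c_[q[k][:,:2],np.ones(k.sum())];zz=q[k][:,2]
for _ in range(5):
    c=np.linalg.lstsq(A,zz,rcond=None)[0];r=abs(A@c-zz);g=r<.004;A,zz=A[g],zz[g]
print("plane slopes x,y,z0",c,len(zz))
```

```text
yaw now 81.06 tilt(deg) 0.27 turn [ 0.003   0.0002 -0.0015] shift [ 0.0009  0.0006 -0.213 ] dist mm 85.2 clock 15.075 grasp [ 0.5548 -0.2991  0.1498] grip 0.2 F [ 0.11  0.32 -4.6 ] j [-0.57  0.6   1.52  0.    1.01 -0.41]
[-0.04703162  0.00183791  0.02478688]
plane slopes x,y,z0 [0.01922717 0.00445913 0.04456585] 745
```

View pics/z13.png

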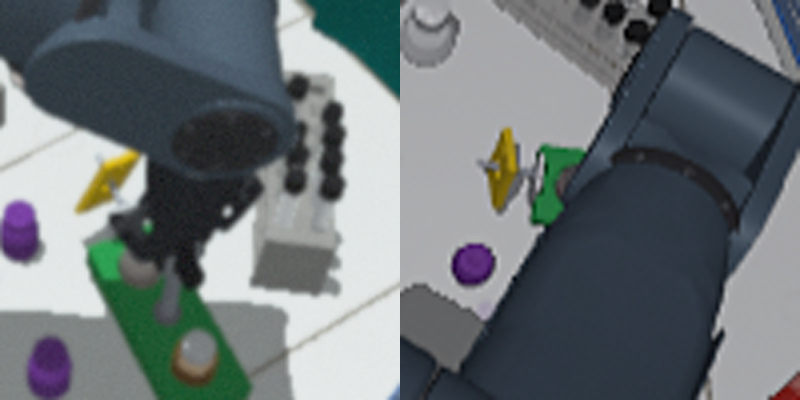

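The carrier is lifted 15 mm and level (slopes 0.02, 0.004). Continuing gently.

{"op": "play_rows", "data": {
  "motion": "0 0 0 0 0 -0.012 1;0 0 0 0 0 -0.035 1;0 0 0 0 0 -0.065 1;0 0 0 0 0 -0.095 1;0 0 0 0 0 -0.125 1;0 0 0 0 0 -0.155 1;0 0 0 0 0 -0.18 1;0 0 0 0 0 -0.2 1;0 0 0 0 0 -0.21 1;0 0 0 0 0 -0.21 1"
}}

```text
clock: 16.42
tcp_pos: [0.5537, -0.2988, 0.3886]
tcp_rot: [2.385, 2.039, 0.004]
contact_force: [-0.2, -1.1, -5.2]
grip_width: 0.204
```

{"op": "play_rows", "data": {
  "motion": "0 0 0 0 0 0 1;0 0 0 0 0 0 1;0 0 0 0 0 0 1;0 0 0 0 0 0 1;0 0 0 0 0 0 1;0 0 0 0 0 0 1"
}}

```text
clock: 17.18
tcp_pos: [0.5537, -0.2988, 0.3886]
tcp_rot: [2.385, 2.039, 0.004]
contact_force: [-0.3, -0.6, -5.1]
grip_width: 0.206
```

Run:
```python
from h import *
plan(car([0,.003,.235]),81.2);print(read_state()["torque"],abs(read_state()["qvel"]).max())
o=[]
for n,b in(("scene",(slice(150,280),slice(320,450))),("top",(slice(150,250),slice(340,440)))):
    C=read_camera(n);np.savez(n+"14.npz",**C);cv2.imwrite(f"pics/{n}14.png",C["frame"]);o.append(cv2.resize(C["frame"][b],(400,400),interpolation=cv2.INTER_CUBIC))
cv2.imwrite("pics/z14.png",np.hstack(o))
C=dict(np.load("scene14.npz"));W=world(C);h,s,v=hsvm(C);m=(h>50)&(h<80)&(s>120)&(v>40);m[:200]=0
p=W[m];q=R.from_euler("z",8.8,degrees=True).apply(p-[.5535,-.3015,0]);k=(q[:,2]>.1)&(q[:,2]<.17)
A=np.c_[q[k][:,:2],np.ones(k.sum())];zz=q[k][:,2]
for _ in range(5):
    c=np.linalg.lstsq(A,zz,rcond=None)[0];r=abs(A@c-zz);g=r<.004;A,zz=A[g],zz[g]
print("plane slopes x,y,z0",c,len(zz))
S0=dict(np.load("scene0.npz"));T0=dict(np.load("top0.npz"));T=dict(np.load("top14.npz"))
for n,a,b in(("scene",S0,C),("top",T0,T)):
    for nm,f in(("blue",lambda h,s,v:(h>100)&(h<125)&(s>120)&(v>60)),("red",lambda h,s,v:((h<6)|(h>174))&(s>150)&(v>60))):
        r=[]
        for c in(a,b):
            m=f(*hsvm(c));w=world(c);m&=(w[...,0]>.2)&(w[...,0]<.65)&(w[...,2]<.1)&(w[...,2]>-.05)&(abs(w[...,1])<.45)
            r.append((int(m.sum()),np.median(w[m],0).round(3)))
        print(n,nm,r)
m=((lambda h,s,v:(h>18)&(h<35)&(s>130)&(v>60))(*hsvm(C)));w=world(C);m&=(w[...,2]>.1)&(w[...,2]<.24)&(abs(w[...,0]-.57)<.06)&(abs(w[...,1]+.18)<.06)
print("tag in carrier",(R.from_euler("z",8.8,degrees=True).apply(w[m]-[.5535,-.3015,.1])).mean(0).round(4),m.sum())
```

```text
yaw now 81.07 tilt(deg) 0.25 turn [ 0.0028  0.0001 -0.0015] shift [ 0.0008  0.0006 -0.0035] dist mm 1.5 clock 17.175 grasp [ 0.5543 -0.2989  0.2336] grip 0.206 F [-0.32 -0.56 -5.11] j [-0.57  0.51  1.45  0.    1.18 -0.41]
[-0.00322484  0.00627596 -0.05114526] 0.0013122671268152118
plane slopes x,y,z0 [0.02301425 0.0052244  0.12838871] 806
scene blue [(117, array([0.541, 0.375, 0.063])), (0, array([nan, nan, nan]))]
scene red [(68, array([ 0.354, -0.441,  0.01 ])), (66, array([ 0.354, -0.441,  0.011]))]
top blue [(44, array([0.539, 0.377, 0.085])), (61, array([0.539, 0.376, 0.079]))]
top red [(38, array([ 0.353, -0.438,  0.012])), (40, array([ 0.355, -0.438,  0.011]))]
tag in carrier [-0.0006  0.123   0.0777] 168
  return _methods._mean(a, axis=axis, dtype=dtype,
  ret = um.true_divide(
```

View pics/z14.png

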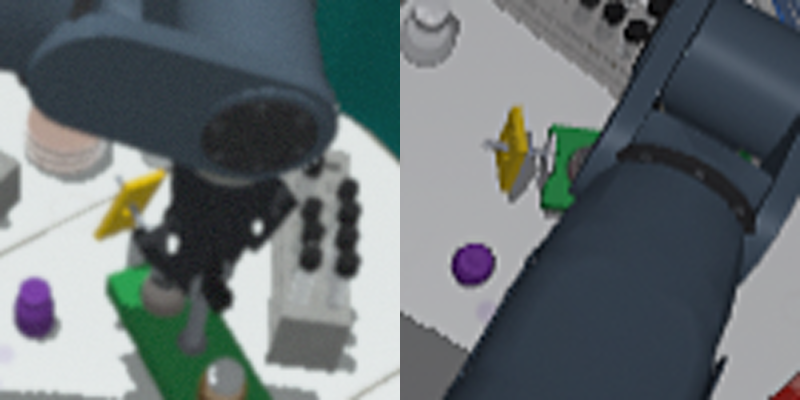

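View pics/scene14.png

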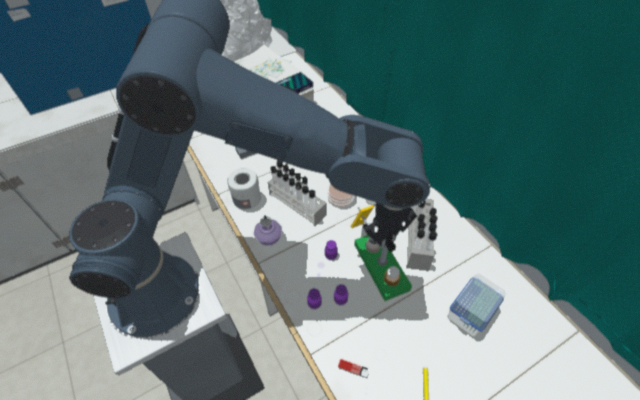

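Run:
```python
from h import *
for n in("scene","top"):
    C=dict(np.load(n+"14.npz"));h,s,v=hsvm(C)
    m=(h>18)&(h<35)&(s>110)&(v>50);w=world(C);m&=(w[...,2]>.08)&(w[...,2]<.26)&(abs(w[...,0]-.57)<.07)&(abs(w[...,1]+.18)<.07)
    q=R.from_euler("z",8.8,degrees=True).apply(w[m]-[.5535,-.3015,.098])
    c=np.median(q,0);q=q[np.linalg.norm(q-c,axis=1)<.055]
    mu=q.mean(0);U,S,V=np.linalg.svd(q-mu,full_matrices=False)
    r=cv2.minAreaRect(((q-mu)@V[:2].T*1000).astype(np.float32))
    ctr=mu+np.array(r[0])/1000@V[:2]
    print(n,len(q),"n",V[2].round(2),"long",V[0].round(2),"sd",(S/np.sqrt(len(q))).round(4),"rect",np.round(r[1],1),"centre",ctr.round(4),q.min(0).round(3),q.max(0).round(3))
    vv,uu=np.nonzero(m);a=C["frame"][vv.min()-8:vv.max()+8,uu.min()-8:uu.max()+8]
    cv2.imwrite(f"pics/t{n}14.png",cv2.resize(a,None,fx=10,fy=10,interpolation=cv2.INTER_CUBIC))
```

```text
scene 179 n [ 0.15 -0.98 -0.11] long [-0.42  0.03 -0.91] sd [0.0228 0.0126 0.0021] rect [75.  43.9] centre [0.0011 0.1243 0.0718] [-0.028  0.117  0.036] [0.034 0.132 0.111]
top 102 n [ 0.22 -0.96 -0.18] long [-0.43  0.07 -0.9 ] sd [0.0241 0.0137 0.0022] rect [48.  78.7] centre [-0.0007  0.1299  0.0737] [-0.03   0.118  0.037] [0.03  0.137 0.114]
```

View pics/tscene14.png

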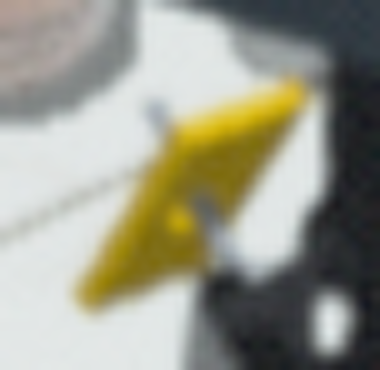

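View pics/ttop14.png

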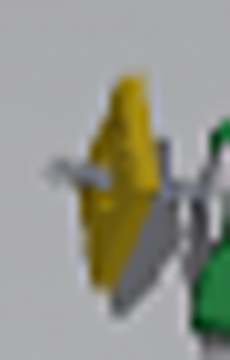

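```bash
python3 -c "
from h import *
s=read_state();print(s['clock'],abs(s['qvel']).max(),s['grip_width']);print(hand_in())"
```

```text
17.275 0.002391419501426412 0.20243169263706878
the job is handed in; nothing more can be done
None
```

I hung the yellow tag on the carrier's peg and let go of it. Then I took the carrier by its bar handle and lifted it straight up. I handed in at 17.3 s, still holding it.

**Last checks:**
- **Carrier:** the underside is about 9.8 cm above the worktop. The slope is 0.023 rad along x and 0.005 rad along y, and joint speeds are about 0.002 rad/s. The grip width is steady and the measured load is about 5 N.
- **Tag:** both camera views put its centre (1 mm from the hole) at about (0.00, 0.125–0.130, 0.072–0.074) m in the carrier frame, inside the required ranges. It hangs turned about 25° on the peg and stayed mid-peg instead of sliding to the plate. Going by where a loose tag would rest on the peg, I expected the height nearer 0.067 m, so those readings are about 5 mm high.
- **Bottles:** both looked seated in their wells in the pictures; I did not measure them.
- **Bystanders:** the lighter reads within about 2 mm of its start in both views. The blue tag reads about 1 mm off sideways in the top view. The arm hid it from the scene camera, so that check failed there. The jar and lamp looked unmoved, but I did not measure them or the dishes.

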